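# Set the tin rack's sliding leg to its pointer and squeeze the cam lever shut

## Robot

A 6-joint arm with a two-finger parallel gripper is mounted at the origin on a cart in front of the work surface, level with it; the furniture and walls round the work are solid. World frame = base frame: x ahead of the robot, y to its left, z up, the work surface at z = 0. Lengths are in m, angles in rad, forces in N, time in s.
With the tool pointing down it reaches from about 0.375 to 0.9 m from the base axis. Payload 3.1 kg.
Tool frame: the origin (TCP) lies at the centre of the arm's flange, where the gripper is bolted on; the fingertips stand 182 mm ahead of it and the grasp point (between the pads) lies 164 mm ahead of it; z points along the fingers, y is the line along which they close (so a half turn about z gives the same grasp; the last joint's range is limited). The gripper opens to 87 mm and grips with 3 to 60 N. Pads are 19 mm wide; open, the fingers measure 117 mm over their backs; the gripper's body (75 mm by 190 mm) begins 51 mm behind the grasp point.
Start: joints at [1.05, 0.527, 1.433, -0, 1.181, -0.178], TCP at [0.21, 0.589, 0.405] pointing down, gripper open.
Joint ranges: [-3.08, 3.08], [-0.75, 2.2], [0.22, 2.44], [-1.43, 4.57], [0, 2.65], [-2.85, 2.85]. Speed limits (rad/s): [2.79, 2.79, 3.14, 3.14, 3.14, 3.14].

## Interface

Orientations are given as a unit quaternion [x, y, z, w].
In Python, from rig import * gives the robot as it stands.
- The arm moves only by the tool move_arm, never from a script. Its argument "commands" is a list that holds one entry, the list of rows, each a list of 6 numbers: the shift along the tool's x, y, z in units of 40 mm (1.0 is 40 mm), then the turn, a rotation vector about the tool's x, y, z in rad. A call has 1 to 12 rows; each row is the pose to reach, as a shift and turn from the pose commanded when the call began, along the tool's axes at that moment; what a row does not reach only later rows make up. A row lasts 1/8 s, in which the tool goes at most 62.5 mm and 10.7 degrees, less where a joint would pass 70% of its speed; a pose out of reach is approached as far as the arm can. A call with a gripper value outside its range is refused whole. "claw" is the closure, from -1 (fully open) to 1 (shut), so that 0 is half open, set as the call begins (left out, the last holds). The fingers move at their own pace and stop on an object; "squeeze" is the grip in N (left out, the last holds). Time passes only in rows, so rows that repeat a pose let the fingers close. It gives the time, the measured TCP pose, the force, the opening and the grip force at its end, in the units of the state.
- get_obs(): the state, without advancing time (a new reading comes with each control period).
- camera(name): name is "scene" or "top" or "wrist"; returns a dict with "pixels" (480x640x3 uint8, blue, green, red), "range_z" (480x640 float32, m along the optical axis (not along the pixel's ray), 0 where there is no reading), "camera_matrix" (3x3 intrinsics, pixels), "D" ([k1, k2, p1, p2, k3] as OpenCV has them; the pictures are not rectified), "extrinsics" (4x4, takes a point from world to camera coordinates). Camera axes: x right, y up, looking along -z (the intrinsics and any distortion apply to the point x, -y, -z); pixel columns grow to the right and rows downward; lengths in m; the calibration is good to about 2 mm. A picture is of the moment at which its call begins.
- hand_in(): hands the job in; it is judged then, once.
The state is a dict: "time": time; "q": joint angles; "joint_velocities": joint speeds; "joint_torque": joint torques, N m; "position": TCP position; "tool_rot": TCP orientation; "ft_force": force on the tool from outside, world axes, zero at the start; "moment": the same for the moment, N m; "grip_width": finger opening in m; "grip_force": force on a finger pad.
Only numpy, scipy, OpenCV 4.12 (cv2) and the standard library are available. Lean on these libraries where they do the work, as an engineer would, in place of code of your own. Each camera call takes 0.05 s, during which the arm holds its last target. There are 200 camera calls.

## Task

The fish tin lies loose in the small tin rack: push it flush against the rack's fixed end plate so that no gap is left. Then slide the sprung leg with its end stop inward until the stop's inner face is level with the pointer on the rack's front edge, pause there with the cam lever still open, and squeeze the lever shut against the grip bar without letting the leg leave the pointer. Finish while still pinching lever and bar, the leg held at the pointer; leave the pointer and the other things as they are.

Things in the scene. Friction and masses are not known exactly. Their poses are not given: they have to be found in the camera images.
- rack: Low tin rack fixed to the worktop: a pale wooden bed 100 wide (x) x 260 long (y) x 10 thick, no side walls; origin at the underside, the bed reaching from y = -135 to +125. Its y axis runs along the bed from the sliding end stop towards the fixed end plate, x across it away from the robot, z up. The robot-side long edge (x = -50) carries scale ticks (decoration) and the pointer
- fixed_face (a point): Centre of the foot of the fixed steel end plate's inner face, at bed-top height, rack y = +110; axes as the rack's. Plate 92 wide, 30 high above the bed. The tin touches it when its centre is 50 mm from this face
- fish_tin: Loose oblong tin 63 x 105 x 26 high with a blue-green lid, lying on the bed about along it between the two plates, about 0.15 kg; origin at the centre of its underside, its own y along its length. Its body, where fingers and plates touch, is 60 wide x 100 long; it can be taken across its 60 mm width
- stop_face (a point): Centre of the foot of the sliding stop's inner face (towards the tin), at bed-top height; axes as the rack's. The stop is a steel plate 92 wide (x), 14 thick, reaching from this face to y = -14, its top 39 above the bed, on a flat steel leg 20 wide whose top is 3 above the bed and which runs out to y = -135. Push the plate on its back face, from outside, to move it inward
- leg (a joint): Slide of the leg with stop, grip bar and lever along the rack's +y (m): 0 = fully out (where it starts; stop face 168 mm from the fixed face), grows inward, limit 0.085. A spring pushes it back out with 2 N at 0 and 4 N at the limit: it runs back when let go. The closed lever does not lock it against the spring; it has to be held
- pointer (a joint): Stiff slide of the pointer (m): 0 = 106 mm from the fixed face, growing towards the sliding stop; set somewhere between 0 and 0.025
- pointer_tip (a point): The length pointer: a small steel tab 18 long with a narrow 4 mm fin, sticking out 20 mm from the front edge of the bed, its top at about bed height; this point is on the fin's middle, axes as the rack's. Stop at the pointer means: stop face and this point have the same y in the rack's frame
- grip_mid (a point): Middle of the fixed grip bar standing behind the stop plate on its robot side: 11 thick (x), 40 tall (3 to 43 above the bed), running 42 mm outward (-y) from the plate's back face; this point is 18 mm behind the back face, 28 above the bed, and lies at x = -8.5 from the stop face's centre. The bar moves with the leg
- lever_tip (a point): End of the cam lever, a grey paddle 9 thick, 50 long, 9 to 43 above the bed, beside the grip bar on the far side; this point is 26 above the bed, 48 mm from the pivot, which is upright inside the plate at x = +8, y = -7 from the stop face's centre. Open, the paddle splays away from the bar (tip about 29 mm in x from the stop's centre line); shut, it runs parallel to the bar with its middle at x = +8, bar and lever together 26.5 mm thick
- lever (a joint): Hinge of the cam lever (rad): 0 = open, 0.45 = fully shut against the grip bar; starts within 0 to 0.08, stiff enough to stay where it is left (about 3 N at mid paddle moves it)
- espresso_cup: bystander: white espresso cup, 62 x 88 x 50, origin at its foot
- tomato_tin: bystander: round tin, 57 across, 72 high, origin at its foot
- salt_shaker: bystander: salt shaker, 44 across, 90 high, origin at its foot
There are look-alikes about, which are no part of the job. Of the things that look like the fish_tin, the middle-sized one is meant.

How it is judged:
On the way, in this order (a step that is already met when the one before it is completed fails the run):
1. the tin is flush against the fixed end plate (y of fish_tin in the frame of fixed_face above -0.054 m and x of fish_tin in the frame of fixed_face between -0.03 and 0.03 m and z of fish_tin in the frame of fixed_face between -0.004 and 0.005 m and angle between the y axis of fish_tin and the y axis of rack, either way round below 0.08 rad and angle between fish_tin's own z axis and vertical below 0.08 rad), for 0.2 s.
2. the stop is held level with the pointer, the lever still open (y of stop_face in the frame of pointer_tip between -0.006 and 0.006 m and value of joint lever below 0.2 rad and contact force between the fingers and leg above 0.5 N), for 0.2 s.
3. the lever is squeezed shut with the stop at the pointer (y of stop_face in the frame of pointer_tip between -0.006 and 0.006 m and value of joint lever above 0.39 rad), for 0.2 s.
At the end, for the whole second after the job is handed in: The tin lies on the bed within 4 mm and 0.08 rad of flush with the fixed plate; the stop's inner face is within 6 mm of the pointer, at rest; the lever is shut (over 0.39 of 0.45 rad); the fingers still press both lever and grip bar with over 2 N (all of step 1 and all of step 3 and contact force between the fingers and lever above 2 N and contact force between the fingers and leg_c2 above 2 N and velocity of joint leg between -0.01 and 0.01 m/s and linear speed of fish_tin below 0.01 m/s); the arm keeps its last pose, push and grip.
It fails at once if the lever is shut while the stop is over 10 mm from the pointer (value of joint lever above 0.39 rad and not (y of stop_face in the frame of pointer_tip between -0.01 and 0.01 m)).
It fails at once if the pointer is shifted by over 3 mm (distance of pointer_tip from where it was at the start of the episode above 0.003 m).
It fails at once if a bystander is disturbed (moved over 20 mm) (distance of any of espresso_cup, tomato_tin, salt_shaker from where it was at the start of the episode above 0.02 m).
It also fails if it takes over 40 s, if anything falls off the work surface, if the arm or the gripper's body presses on something with over 40 N, if the wrist force passes 120 N, or if a joint passes its speed limit or range.

## Working session

There is one attempt and no reset: what is moved stays moved. The work goes in short steps, Python scripts to look and compute and a tool call to move; the robot and the scene stay as the last step left them, time stands still between calls to the robot, and variables do not carry over. Pictures are saved under pics/ and viewed, at most 10 in all, crops included, and the job is handed in when it is done.

Besides the shell and the picture viewer there is one more tool, called after "Call:" as name([rows], argument=value, ...), one row to a line, values as JSON. move_arm: Moves the arm, as the interface text tells. Its arguments: {"type":"object","properties":{"commands":{"type":"array","items":{"type":"array","items":{"type":"array","items":{"type":"number"}}}},"claw":{"type":"number"},"squeeze":{"type":"number"}},"required":["commands"]}

```bash
mkdir -p pics; ls; cat > h.py <<'E'
from rig import *
import numpy as np, cv2
from scipy.spatial.transform import Rotation as R
def save(name,f):
    c=camera(name); cv2.imwrite('pics/'+f+'.png',c['pixels']); np.savez('pics/'+f+'.npz',**c); return c
def load(f): return np.load('pics/'+f+'.npz')
def ray(c,uv):
    p=cv2.undistortPoints(np.array(uv,float).reshape(-1,1,2),c['camera_matrix'],c['D']).reshape(-1,2)
    d=np.c_[p[:,0],-p[:,1],-np.ones(len(p))]
    E=c['extrinsics']; Rm=E[:3,:3]
    return -Rm.T@E[:3,3], d@Rm
def onz(c,uv,z):
    o,d=ray(c,uv); return o+d*((z-o[2])/d[:,2])[:,None]
def cloud(c):
    v,u=np.mgrid[:480,:640]; o,d=ray(c,np.c_[u.ravel(),v.ravel()])
    return (o+d*c['range_z'].reshape(-1,1)).reshape(480,640,3)
def toolshift(w,q=None):
    o=get_obs(); return R.from_quat(o['tool_rot']).inv().apply(w)/0.04
E
python3 - <<'E'
from h import *
save('top','top1'); save('scene','scene1')
o=get_obs(); print(o)
E
```

```text
pics
{'time': 0.1, 'q': array([ 1.04950350e+00,  5.28352088e-01,  1.43374688e+00, -4.15504590e-05,
        1.18138823e+00, -1.78511803e-01]), 'joint_velocities': array([ 0.00163859, -0.00205583, -0.00334464, -0.00073025,  0.00155901,
       -0.00042678]), 'joint_torque': array([-6.36404238e-04, -4.40985131e+01, -1.77150267e+01,  6.34556869e-02,
        5.33849804e-02, -4.31510171e-05]), 'position': array([0.20989871, 0.58838037, 0.40389081]), 'tool_rot': array([ 1.70544787e-01,  9.85349470e-01, -8.96457662e-04, -3.06681724e-04]), 'ft_force': array([ 0.32412831,  0.20245284, -0.3709945 ]), 'moment': array([0.01694212, 0.03496125, 0.027259  ]), 'grip_force': 0.0, 'grip_width': 0.08716122746505675}
```

View pics/top1.png

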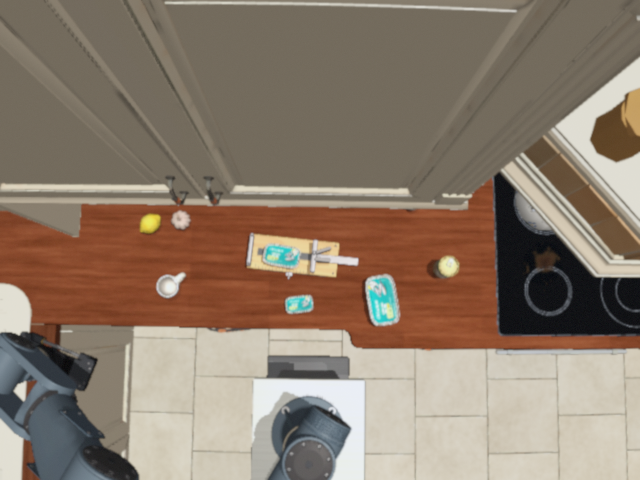

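View pics/scene1.png

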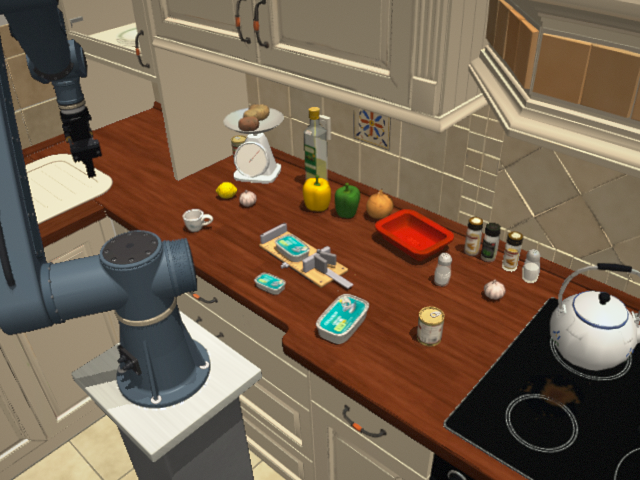

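The look-alikes in top1 are the tin in the rack (281,256), the small one at (299,304) and the large one at (382,300). The one in the rack is middle-sized, so it's the target. The end plate is on the left (249,250), the stop and lever at about (315,258), and the pointer at about (289,275). I'll check this in one close crop.

```bash
python3 - <<'E'
from h import *
c=load('top1'); im=c['pixels'][225:315,235:365]
cv2.imwrite('pics/crop1.png',cv2.resize(im,None,fx=6,fy=6,interpolation=cv2.INTER_CUBIC))
P=cloud(c)
for uv in [(249,250),(281,256),(299,304),(382,300),(315,245),(345,261),(330,250),(300,280)]: print(uv,P[uv[1],uv[0]].round(3))
# bed mask
hsv=cv2.cvtColor(c['pixels'],cv2.COLOR_BGR2HSV)
m=((hsv[...,0]>12)&(hsv[...,0]<28)&(hsv[...,1]>60)&(hsv[...,2]>150)).astype(np.uint8); m[:225]=0;m[290:]=0;m[:,:235]=0;m[:,365:]=0
ys,xs=np.nonzero(m); p=onz(c,np.c_[xs,ys],.01)
r=cv2.minAreaRect((p[:,:2]*1000).astype(np.float32)); print(r, cv2.boxPoints(r).round(1))
print(c['camera_matrix'])
E
```

```text
(249, 250) [0.513 0.174 0.041]
(281, 256) [0.499 0.083 0.03 ]
(299, 304) [0.364 0.029 0.018]
(382, 300) [ 0.378 -0.205  0.033]
(315, 245) [ 0.53  -0.013  0.042]
(345, 261) [ 0.49  -0.101  0.012]
(330, 250) [ 0.518 -0.057  0.034]
(300, 280) [0.434 0.028 0.002]
((505.771728515625, 48.04032897949219), (259.9769287109375, 104.55358123779297), 85.14250946044922) [[442.7 -77.1]
 [546.9 -85.9]
 [568.9 173.1]
 [464.7 182. ]]
[[536.89282101   0.         312.51560122]
 [  0.         536.89282101 249.08911555]
 [  0.           0.           1.        ]]
```

View pics/crop1.png

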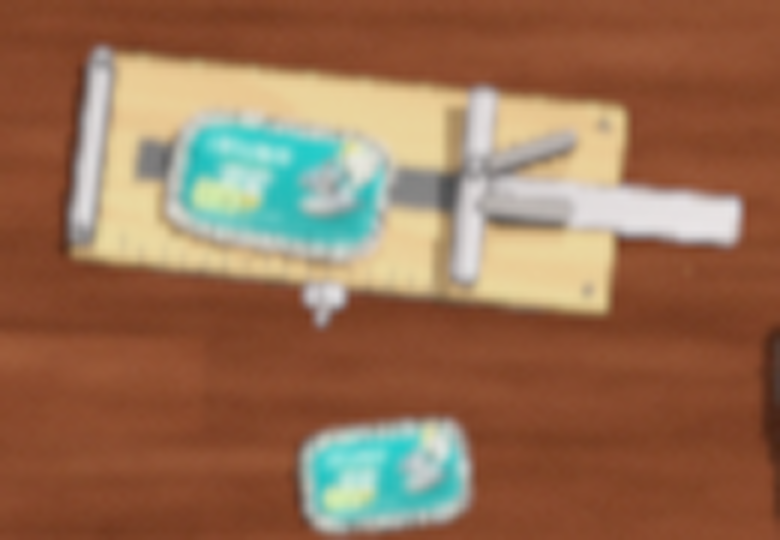

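The crop confirms it: the middle-sized tin lies on the bed between the plates, slightly turned, and the lever is open. The pointer fin is at crop (321,318). Next I'll find out what shift puts the wrist camera over the rack.

```bash
cat >> h.py <<'E'
def row(pos,yaw):
    "row to put TCP at pos, pointing down, tool y at world angle yaw"
    o=get_obs(); Rc=R.from_quat(o['tool_rot'])
    y=np.array([np.cos(yaw),np.sin(yaw),0]); z=np.array([0,0,-1.]); x=np.cross(y,z)
    T=R.from_matrix(np.c_[x,y,z])
    return np.r_[Rc.inv().apply(np.array(pos)-o['position'])/.04,(Rc.inv()*T).as_rotvec()].round(3)
E
python3 - <<'E'
from h import *
P=cloud(load('top1'))
for uv in [(320,200),(320,192),(320,185),(450,203),(200,203)]: print(uv,P[uv[1],uv[0]].round(3))
c=camera('wrist'); o=get_obs(); E=c['extrinsics']; Rc=R.from_quat(o['tool_rot'])
cp=-E[:3,:3].T@E[:3,3]; print('cam in tool',Rc.inv().apply(cp-o['position']),'look',Rc.inv().apply(-E[2,:3]),c['camera_matrix'][0,0])
print(row([.48,.055,.40],-.085),row([.48,.055,.40],-.085+np.pi))
E
```

```text
(320, 200) [ 0.552 -0.015  0.504]
(320, 192) [ 0.555 -0.013  0.557]
(320, 185) [ 0.556 -0.012  0.602]
(450, 203) [ 0.543 -0.268  0.537]
(200, 203) [0.547 0.229 0.482]
cam in tool [0.07948644 0.00027888 0.01866889] look [-0.28543854 -0.00159318  0.95839569] 354.6151966293741
[-1.0841e+01 -1.0290e+01  1.1400e-01 -2.0000e-03  1.0000e-03  1.3130e+00] [-1.0841e+01 -1.0290e+01  1.1400e-01 -1.0000e-03 -2.0000e-03 -1.8290e+00]
```

```bash
python3 - <<'E'
from h import *
print(row([.46,.055,.33],-.085))
E
```

```text
[-1.0371e+01 -1.0455e+01  1.8640e+00 -2.0000e-03  1.0000e-03  1.3130e+00]
```

Call:
move_arm([
  [[-10.37,-10.45,1.86,0,0,1.313],[-10.37,-10.45,1.86,0,0,1.313],[-10.37,-10.45,1.86,0,0,1.313],[-10.37,-10.45,1.86,0,0,1.313],[-10.37,-10.45,1.86,0,0,1.313],[-10.37,-10.45,1.86,0,0,1.313],[-10.37,-10.45,1.86,0,0,1.313],[-10.37,-10.45,1.86,0,0,1.313],[-10.37,-10.45,1.86,0,0,1.313],[-10.37,-10.45,1.86,0,0,1.313],[-10.37,-10.45,1.86,0,0,1.313],[-10.37,-10.45,1.86,0,0,1.313]],
], claw=-1)

```text
time: 1.65
position: [0.4596, 0.056, 0.3302]
tool_rot: [0.737, 0.676, -0.0, -0.001]
ft_force: [0.4, 0.3, -0.2]
grip_width: 0.0873
grip_force: 0.0
```

```bash
python3 - <<'E'
from h import *
save('wrist','w1'); o=get_obs(); print(o['position'],o['tool_rot'],o['q'],o['time'])
E
```

```text
[0.45939097 0.05642326 0.33029816] [ 7.36177253e-01  6.76788450e-01 -3.25720288e-04 -5.83721555e-04] [-1.20045122e-01  4.33633243e-01  1.90532206e+00  3.65908808e-04
  8.03948059e-01 -3.62860132e-02] 1.7
```

View pics/w1.png

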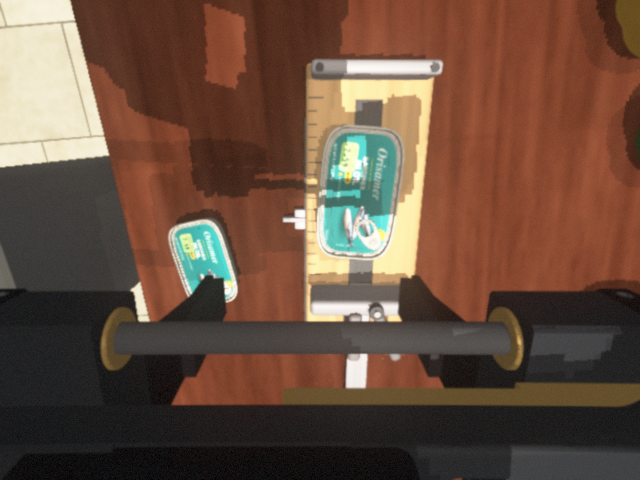

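The picture shows the fixed plate at (376,67), the tin at about (358,190), the pointer fin at (290,218), and the stop's inner edge at row ~288. I'll convert these to rack coordinates.

```bash
cat >> h.py <<'E'
TH=-0.085; O=np.array([.5062,.0530])
def rk(p,th=None):
    th=TH if th is None else th
    c,s=np.cos(th),np.sin(th); d=np.asarray(p)[...,:2]-O
    return np.stack([c*d[...,0]+s*d[...,1],-s*d[...,0]+c*d[...,1]],-1)
def wd(q):
    c,s=np.cos(TH),np.sin(TH); return O+np.array([c*q[0]-s*q[1],s*q[0]+c*q[1]])
E
python3 - <<'E'
from h import *
c=load('w1'); P=cloud(c); hsv=cv2.cvtColor(c['pixels'],cv2.COLOR_BGR2HSV); 
v,u=np.mgrid[:480,:640]
def rect(m,n,z=None,big=True):
    m=m.astype(np.uint8)
    if big:
        k,l,s,_=cv2.connectedComponentsWithStats(m); m=(l==1+s[1:,4].argmax())
    ys,xs=np.nonzero(m); p=P[ys,xs] if z is None else onz(c,np.c_[xs,ys],z)
    q=rk(p)*1000; r=cv2.minAreaRect(q.astype(np.float32)); print(n,len(xs),'z',np.median(P[ys,xs][:,2]).round(4),np.array(r[0]).round(1),np.array(r[1]).round(1),round(r[2],2),'lo',np.percentile(q,1,0).round(1),'hi',np.percentile(q,99,0).round(1))
    return q
box=lambda a,b,cc,d:(u>=a)&(u<b)&(v>=cc)&(v<d)
z=P[...,2]
rect((z>.033)&(z<.06)&box(300,450,50,90),'fixed',.040)
rect((z>.035)&(z<.06)&box(300,402,275,320),'stop',.049)
teal=(hsv[...,0]>75)&(hsv[...,0]<105)&(hsv[...,1]>70)
rect(teal&box(310,410,120,265),'lid',.036)
rect((z>.028)&(z<.045)&box(310,415,115,265),'tin',.036)
wood=(hsv[...,0]>10)&(hsv[...,0]<30)&(hsv[...,1]>50)&(hsv[...,2]>60)
q=rect((z>.006)&(z<.014)&box(295,445,60,330),'bed',.010)
q=rect((z>.005)&(z<.02)&box(278,303,200,235),'ptr',.010)
g=c['pixels'][200:236,276:310].max(2); print(g[::2,::2])
# left edge of bed direction
e=[]
for r in list(range(90,200,5))+list(range(240,280,5)):
    rr=hsv[r,290:330].astype(int); w=np.nonzero((z[r,290:330]>.007))[0]
    if len(w): e.append((290+w[0],r))
p=onz(c,e,.01)[:,:2]; d=cv2.fitLine(p.astype(np.float32),cv2.DIST_HUBER,0,.01,.01).ravel(); print('edge dir',np.arctan2(-d[0],d[1]), rk(p)[:,0].round(4))
E
```

```text
fixed 2166 z 0.0409 [ -3.  120.4] [10.7 91.1] 89.78 lo [-47.8 115.5] hi [ 41.2 125.8]
stop 2026 z 0.0498 [-13.2 -59.2] [72.6 23.6] 0.09 lo [-48.6 -71. ] hi [ 21.5 -48.3]
lid 4804 z 0.0345 [-11.5  30. ] [93.4 51.4] 85.63 lo [-37.3 -15.1] hi [14.5 75.4]
tin 10057 z 0.0345 [-11.4  29.7] [104.9  63. ] 85.57 lo [-42.3 -20.3] hi [19.6 80.4]
bed 14846 z 0.0115 [-8.3 16.5] [222.7 108.6] 89.34 lo [-56.6 -91.1] hi [ 45.4 116.3]
ptr 241 z 0.0098 [-64.9   5.1] [17.1 16.6] 89.54 lo [-73.2  -3.4] hi [-56.6  13.6]
[[113 114 114 114 112 111 121 121 126 131 132 136 140 140 144 215 251]
 [113 109 111 114 112 109 115 125 125 125 133 135 140 139 142 215 251]
 [115 113 113 113 114 108 119 122 126 131 132 135 141 139 142 211 251]
 [115 111 114 114 115 109 116 123 124 109  98 106 106 107 130 212 251]
 [119 114 111 112 114 108 120 125 122 116 103 108 110 108 135 213 243]
 [119 115 112 115 116 110 115 120 119 138 218 227 234 233 221 215 241]
 [118 116 114 118 111 111 108 115 110 153 246 252 253 254 246 218 251]
 [121 115 117 118  95  87  79  85  84 144 246 252 253 254 247 217 251]
 [118 119 118 115 100  96  
[... 249 characters left out ...]
19 249]
 [125 122 117 117 120 116 121 124 127 151 247 252 253 254 248 220 251]
 [126 121 119 118 117 119 126 123 126 155 247 252 253 254 248 219 251]
 [126 122 121 120 116 130 126 122 126 143 225 237 244 244 230 218 251]
 [123 123 120 118 117 124 131 126 127 124 130 133 138 136 135 209 246]
 [127 122 122 120 119 118 128 127 125 127 128 130 133 140 140 211 229]
 [125 122 122 121 123 118 127 126 125 125 125 125 134 131 139 210 251]]
edge dir -0.09147557 [-0.0526 -0.0526 -0.0526 -0.0527 -0.0527 -0.0527 -0.0543 -0.0544 -0.0544
 -0.065  -0.0544 -0.0545 -0.0545 -0.0545 -0.0545 -0.0546 -0.0546 -0.0546
 -0.0546 -0.0547 -0.0547 -0.0547 -0.055  -0.055  -0.055  -0.0551 -0.0551
 -0.0551 -0.0552 -0.0552]
```

```bash
python3 - <<'E'
from h import *
c=load('w1')
g=c['pixels'].max(2).astype(int); print('fin',g[212:228,286:295].mean(1).round(0))
print(rk(onz(c,[(290,218),(290,220),(290,222)],.010))*1000)
e=c['pixels'][278:292,330:370].mean((1,2)); print('stop',e.round(0)); print(rk(onz(c,[(350,283),(350,286),(350,289)],.049))*1000)
t=wd([-.0114,.0297]); print(t, 'above',row([*t,.25],TH),'down',row([*t,.198],TH))
E
```

```text
fin [116. 101.  92.  94. 104. 142. 211. 241. 246. 234. 169. 128. 125. 127.
 128. 128.]
[[-67.09070957   5.60168292]
 [-67.1227331    3.8043342 ]
 [-67.15484401   2.00095004]]
stop [123. 123. 121. 115. 108. 110. 112. 103.  98.  99.  99. 100. 100. 101.]
[[-17.28820671 -38.65011927]
 [-17.20874836 -41.2720027 ]
 [-17.12895316 -43.90743293]]
[0.49736262 0.08356061] above [ 7.550e-01  8.920e-01  2.007e+00 -1.000e-03 -0.000e+00  1.000e-03] down [ 7.550e-01  8.930e-01  3.307e+00 -1.000e-03 -0.000e+00  1.000e-03]
```

Call:
move_arm([
  [[0.75,0.89,1.5,0,0,0],[0.75,0.89,2.5,0,0,0],[0.75,0.89,3.3,0,0,0],[0.75,0.89,3.3,0,0,0],[0.75,0.89,3.3,0,0,0]],
])

```text
time: 2.33
position: [0.4982, 0.0832, 0.1994]
tool_rot: [0.736, 0.677, 0.0, 0.0]
ft_force: [0.1, -0.6, 0.5]
grip_width: 0.0868
grip_force: 0.0
```

Call:
move_arm([
  [[0,0,0,0,0,0],[0,0,0,0,0,0],[0,0,0,0,0,0],[0,0,0,0,0,0],[0,0,0,0,0,0],[0,0,0,0,0,0]],
], claw=0, squeeze=8)

```text
time: 3.08
position: [0.4983, 0.0823, 0.1989]
tool_rot: [0.737, 0.676, 0.0, 0.0]
ft_force: [-1.0, -0.4, 7.0]
grip_width: 0.0606
grip_force: 7.9
```

Call:
move_arm([
  [[0.2,0,0,0,0,0],[0.4,0,0,0,0,0],[0.6,0,0,0,0,0],[0.75,0,0,0,0,0],[0.85,0,0,0,0,0],[0.91,0,0,0,0,0],[0.95,0,0,0,0,0],[0.95,0,0,0,0,0]],
])

```text
time: 4.08
position: [0.5038, 0.1184, 0.1988]
tool_rot: [0.736, 0.677, 0.001, 0.003]
ft_force: [3.5, -10.6, 0.9]
grip_width: 0.0598
grip_force: 8.0
```

Call:
move_arm([
  [[0,0,0,0,0,0],[0,0,0,0,0,0],[0,0,0,0,0,0],[0,0,-0.5,0,0,0],[0,0,-1.5,0,0,0],[0,0,-3,0,0,0],[0,0,-3.3,0,0,0],[0,0,-3.3,0,0,0],[0,0,-3.3,0,0,0]],
], claw=-1)

```text
time: 5.2
position: [0.5006, 0.1203, 0.3288]
tool_rot: [0.736, 0.676, -0.001, -0.001]
ft_force: [-0.3, -0.6, -0.1]
grip_width: 0.0873
grip_force: 0.0
```

```bash
python3 - <<'E'
from h import *
c=save('wrist','w2'); print(get_obs()['position'])
P=cloud(c); z=P[...,2]; q=rk(P)*1000
def rep(n,m):
    p=q[m]; r=cv2.minAreaRect(p.astype(np.float32)); print(n,m.sum(),np.array(r[0]).round(1),np.array(r[1]).round(1),round(r[2],1),np.percentile(p,1,0).round(1),np.percentile(p,99,0).round(1))
b=(q[...,0]>-60)&(q[...,0]<55)
rep('tin',b&(z>.031)&(z<.039)&(q[...,1]>-15)&(q[...,1]<114))
rep('fix',b&(z>.039)&(z<.045)&(q[...,1]>105)&(q[...,1]<140))
rep('stop',b&(z>.047)&(z<.052)&(q[...,1]>-75)&(q[...,1]<-20))
rep('lev',b&(z>.049)&(z<.058)&(q[...,1]>-125)&(q[...,1]<-70))
E
```

```text
[0.50073222 0.12026902 0.32861699]
tin 9031 [-7.9 62.2] [103.2  62.5] 89.4 [-38.1  12.4] [ 22.3 112.3]
fix 1541 [ -2.9 120.9] [ 9.7 90.9] 89.9 [-47.3 116.1] [ 41.1 125.7]
stop 1335 [ -4.1 -61.4] [16.5 91.1] 90.0 [-48.4 -67.3] [ 39.6 -53.6]Traceback (most recent call last):
  File "<stdin>", line 10, in <module>
  File "<stdin>", line 5, in rep
    return _quantile_unchecked(
        a, q, axis, out, overwrite_input, method, keepdims, weights)
    return _ureduce(a,
                    func=_quantile_ureduce_func,
    ...<5 lines>...
                    overwrite_input=overwrite_input,
                    method=method)
    r = func(a, **kwargs)
    result = _quantile(arr,
                       quantiles=q,
    ...<2 lines>...
                       out=out,
                       weights=wgt)
    slices_having_nans = np.isnan(arr[-1, ...])
                                  ~~~^^^^^^^^^
IndexError: index -1 is out of bounds for axis 0 with size 0
```

View pics/w2.png

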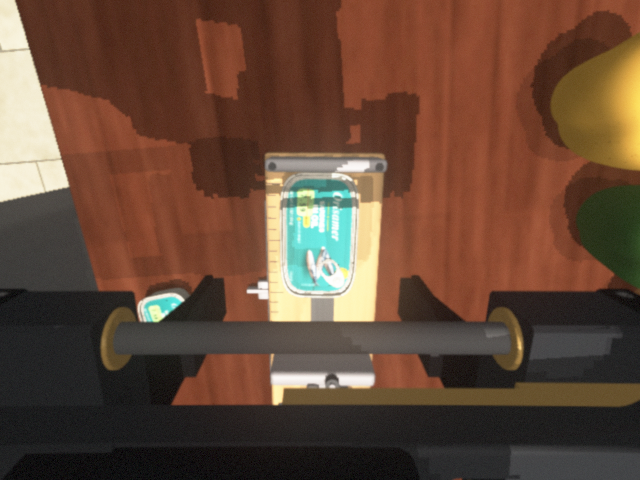

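The tin is now square (89.4°) and its rim touches the plate at row 173, so it is flush. The stop is still fully out. I'll measure the pointer again in this view and work out the approach behind the stop.

```bash
python3 - <<'E'
from h import *
c=load('w2'); g=c['pixels'].max(2).astype(int); print(g[284:298,249:257].mean(1).round(0))
print(rk(onz(c,[(253,288),(253,291),(253,294)],.010))*1000)
P=cloud(c)[280:300,245:262]; m=P[...,2]>.006; print(np.c_[rk(P[m])*1000].min(0),P[m][:,2].mean())
t=wd([-.0043,-.087]); print(t,'above',row([*t,.329],TH),'down',row([*t,.202],TH))
E
```

```text
[ 99.  95.  99. 107. 123. 184. 242. 249. 240. 184. 140. 134. 135. 134.]
[[-67.51824      6.81683699]
 [-67.65969252   3.78968127]
 [-67.80175071   0.74679485]]
[-73.22885836  -4.50449245] 0.014442377923235862
[ 0.49452943 -0.03332084] above [-3.839  0.171 -0.009 -0.004  0.     0.   ] down [-3.838  0.184  3.166 -0.004  0.     0.   ]
```

Call:
move_arm([
  [[-1.5,0.1,0,0,0,0],[-3,0.18,0,0,0,0],[-3.84,0.18,0.5,0,0,0],[-3.84,0.18,1.5,0,0,0],[-3.84,0.18,2.5,0,0,0],[-3.84,0.18,3.17,0,0,0],[-3.84,0.18,3.17,0,0,0],[-3.84,0.18,3.17,0,0,0]],
], claw=-1)

```text
time: 6.25
position: [0.4956, -0.0334, 0.2034]
tool_rot: [0.737, 0.676, -0.0, -0.0]
ft_force: [0.8, 0.4, 0.5]
grip_width: 0.0871
grip_force: 0.0
```

Call:
move_arm([
  [[0,0,0,0,0,0],[0,0,0,0,0,0],[0.1,0,0,0,0,0],[0.2,0,0,0,0,0],[0.4,0,0,0,0,0],[0.6,0,0,0,0,0],[0.7,0,0,0,0,0],[0.7,0,0,0,0,0]],
], claw=-0.6)

```text
time: 7.25
position: [0.4983, -0.0051, 0.2036]
tool_rot: [0.736, 0.677, 0.0, 0.0]
ft_force: [0.5, -2.2, 0.8]
grip_width: 0.0693
grip_force: 1.1
```

```bash
cat > m.py <<'E'
from h import *
import sys
c=save('wrist',sys.argv[1]); o=get_obs(); print(o['position'],o['ft_force'],o['grip_width'],o['time'],'tcp rk',rk(o['position'])*1000)
P=cloud(c); z=P[...,2]; q=rk(P)*1000
b=(q[...,0]>-46)&(q[...,0]<38)
m=b&(z>.046)&(z<.053)&(q[...,1]>-80)&(q[...,1]<40)
print('stop n',m.sum(),np.percentile(q[m],[1,50,99],0).round(1))
s=c['extrinsics']
E
python3 m.py w3
```

```text
[ 0.49825546 -0.00534408  0.20356492] [ 1.44389603 -3.3580728   1.0340197 ] 0.06959151994488706 7.3 tcp rk [ -2.96258477 -58.80791338]
stop n 6585 [[-45.2 -75.6]
 [ -7.3 -38.6]
 [ 37.2 -32.7]]
```

View pics/w3.png

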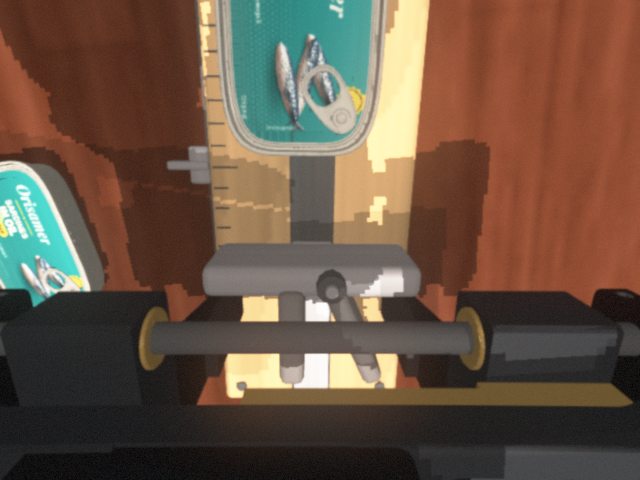

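The fingers are pushing on the back of the stop with the lever open. The stop's inner face shows at rows ~245–270 and the pointer fin at (180,165). About 36 mm are left.

Call:
move_arm([
  [[0.2,-0.03,0,0,0,0],[0.4,-0.03,0,0,0,0],[0.6,-0.03,0,0,0,0],[0.75,-0.03,0,0,0,0],[0.85,-0.03,0,0,0,0],[0.9,-0.03,0,0,0,0],[0.92,-0.03,0,0,0,0],[0.92,-0.03,0,0,0,0],[0.92,-0.03,0,0,0,0]],
])

```text
time: 8.43
position: [0.4996, 0.0312, 0.2035]
tool_rot: [0.737, 0.676, -0.0, -0.0]
ft_force: [1.2, -2.5, 0.3]
grip_width: 0.0695
grip_force: 1.6
```

```bash
python3 m.py w4
```

```text
[0.49960855 0.03121569 0.20350938] [ 1.15509102 -4.41200982  0.23609132] 0.06986027769378372 8.475 tcp rk [ -4.7182107  -22.26525769]
stop n 6552 [[-45.3 -41.6]
 [ -6.8  -2.3]
 [ 37.3   3.7]]
```

View pics/w4.png

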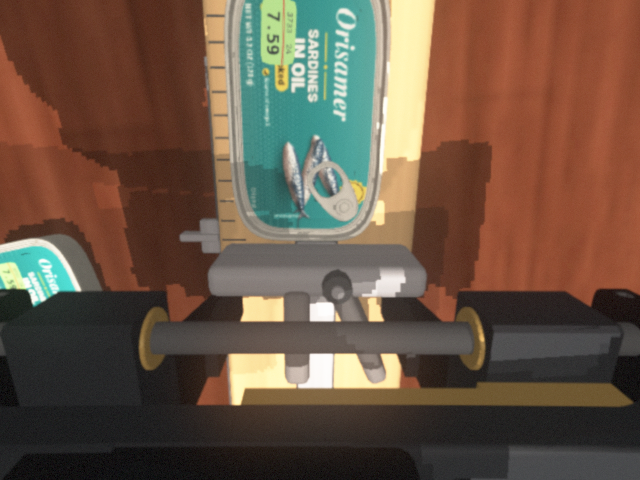

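The stop is nearly level: the face's foot is at about row 244 and the fin at row 237. I'll measure both in this same view.

```bash
python3 - <<'E'
from h import *
c=load('w4'); g=c['pixels'].astype(int)
print('fin',g[228:248,184:196].max(2).mean(1).round(0)); print('foot L',g[236:254,225:232].mean((1,2)).round(0)); print('R',g[236:254,392:402].mean((1,2)).round(0))
print(rk(onz(c,[(190,235),(190,237),(190,239)],.010))*1000,rk(onz(c,[(228,243),(228,246),(397,243),(397,246)],.010))*1000)
P=cloud(c); q=rk(P)*1000
for u in (240,260,280,380,395):
  print(u,[(v,*P[v,u,2:].round(3),q[v,u,1].round(1)) for v in range(238,282,4)])
E
```

```text
fin [ 70.  72.  78.  90. 100. 104. 114. 126. 131. 132. 132. 132. 124. 103.
  80.  72.  70.  71.  72.  71.]
foot L [127. 126. 116.  90.  96. 120. 126. 123. 115. 106. 100.  97.  97.  98.
  97.  98.  99.  99.]
R [132. 132. 132. 133. 132. 133. 131. 128. 114. 104. 102. 102. 103. 102.
 104. 105. 104. 104.]
[[-68.22018629   5.74678864]
 [-68.32577313   4.67550584]
 [-68.43165063   3.60060478]] [[-49.04429589   1.44057105]
 [-49.15481266  -0.1909985 ]
 [ 38.33406787   1.45764226]
 [ 38.44577678  -0.17263715]]
240 [(238, np.float64(0.01), np.float64(4.3)), (242, np.float64(0.012), np.float64(2.5)), (246, np.float64(0.022), np.float64(3.7)), (250, np.float64(0.028), np.float64(3.6)), (254, np.float64(0.032), np.float64(3.3)), (258, np.float64(0.039), np.float64(3.8)), (262, np.float64(0.044), np.float64(3.9)), (266, np.float64(0.047), np.float64(3.0)), (270, np.float64(0.05), np.float64(2.5)), (274, np.float64(0.05), np.float64(0.9)), (278, np.float64(0.051), np.float64(-0.7))]
260 [(238, np.float64(0.011), np.float64(4.5)), (242, np.float64(0.013), np.float64(2.8)), (246, np.float64(0.021), n
[... 1091 characters left out ...]
t64(3.4)), (262, np.float64(0.043), np.float64(3.5)), (266, np.float64(0.047), np.float64(3.2)), (270, np.float64(0.05), np.float64(2.6)), (274, np.float64(0.05), np.float64(0.9)), (278, np.float64(0.05), np.float64(-0.9))]
395 [(238, np.float64(0.011), np.float64(4.5)), (242, np.float64(0.012), np.float64(2.6)), (246, np.float64(0.02), np.float64(3.1)), (250, np.float64(0.026), np.float64(3.2)), (254, np.float64(0.033), np.float64(3.5)), (258, np.float64(0.038), np.float64(3.2)), (262, np.float64(0.042), np.float64(3.2)), (266, np.float64(0.047), np.float64(3.2)), (270, np.float64(0.049), np.float64(2.2)), (274, np.float64(0.05), np.float64(0.9)), (278, np.float64(0.051), np.float64(-0.7))]
```

The face is about 1 mm short. I'll advance 1 mm and hold with the lever open, then squeeze.

Call:
move_arm([
  [[0.03,0,0,0,0,0],[0.03,0,0,0,0,0],[0.03,0,0,0,0,0],[0.03,0,0,0,0,0],[0.03,0,0,0,0,0]],
])

```text
time: 9.1
position: [0.4997, 0.0325, 0.2035]
tool_rot: [0.736, 0.676, -0.0, -0.0]
ft_force: [0.6, -3.0, 1.3]
grip_width: 0.0692
grip_force: 1.8
```

Call:
move_arm([
  [[0,0,0,0,0,0],[0,0,0,0,0,0],[0,0,0,0,0,0],[0,0,0,0,0,0],[0,0,0,0,0,0],[0,0,0,0,0,0],[0,0,0,0,0,0],[0,0,0,0,0,0],[0,0,0,0,0,0],[0,0,0,0,0,0]],
], claw=1, squeeze=20)

```text
time: 10.35
position: [0.5004, 0.0324, 0.2039]
tool_rot: [0.737, 0.676, 0.001, 0.001]
ft_force: [3.8, -3.2, 3.6]
grip_width: 0.0262
grip_force: 20.0
```

```bash
python3 m.py w5; python3 - <<'E'
from h import *
c=load('w5');P=cloud(c); q=rk(P)*1000
for u in (240,280,380): print(u,[(v,P[v,u,2].round(3),q[v,u,1].round(1)) for v in range(240,274,6)])
E
```

```text
[0.5004121  0.03235306 0.20383289] [ 3.38090737 -3.6079512   2.8921009 ] 0.02580528987887179 10.4 tcp rk [ -4.0141264  -21.06377695]
stop n 6053 [[-44.9 -42.7]
 [ -7.5  -0.6]
 [ 37.1   4.8]]
240 [(240, np.float64(0.011), np.float64(4.5)), (246, np.float64(0.022), np.float64(4.8)), (252, np.float64(0.03), np.float64(4.6)), (258, np.float64(0.039), np.float64(4.8)), (264, np.float64(0.046), np.float64(4.6)), (270, np.float64(0.05), np.float64(3.4))]
280 [(240, np.float64(0.038), np.float64(12.7)), (246, np.float64(0.022), np.float64(4.8)), (252, np.float64(0.029), np.float64(4.2)), (258, np.float64(0.038), np.float64(4.4)), (264, np.float64(0.046), np.float64(4.6)), (270, np.float64(0.05), np.float64(3.6))]
380 [(240, np.float64(0.011), np.float64(4.5)), (246, np.float64(0.02), np.float64(4.1)), (252, np.float64(0.029), np.float64(4.2)), (258, np.float64(0.037), np.float64(4.1)), (264, np.float64(0.045), np.float64(4.4)), (270, np.float64(0.05), np.float64(3.6))]
```

View pics/w5.png

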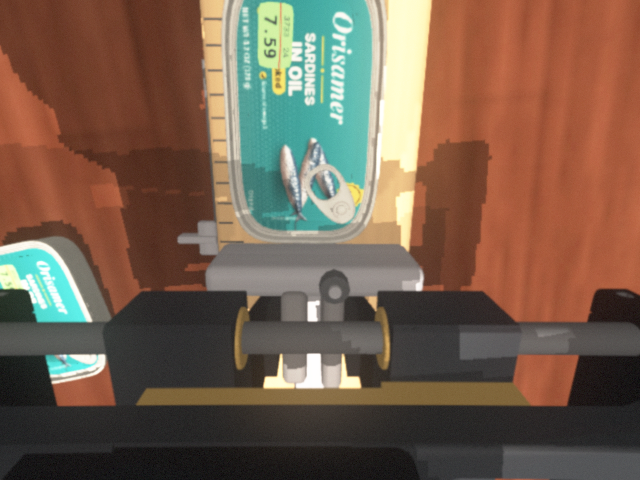

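The lever at (332,335) is shut parallel to the bar, with an opening of 26 mm and a grip of 20 N. The stop face is within about 1 mm of the fin at (195,239), and the tin hasn't moved. I'm handing in.

```bash
python3 -c "
from rig import *
print(hand_in())"
```

```text
the job is handed in; nothing more can be done
None
```

The job is handed in, with no verdict shown: the tin is flush against the fixed plate, the stop is held within about 1 mm of the pointer, and lever and bar are still pinched shut at 20 N.

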